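# Seat the calibration plate on its three-ball adapter

## Task

Pick up the calibration plate by its white block and set it down in the round adapter so that its three lobes pass between the three sprung hold-down arms and it rests on the steel balls; then turn it clockwise (seen from above), pushing gently, so that the lobes run in under the arm rollers until all three balls drop into the grooves under the plate. Stop as soon as you feel it drop in, let go, and leave the plate fully home and level, held down by the springs; never force it, and leave the screwdriver, the oil can and the tin where they are.

Things in the scene. Friction and masses are not known exactly. Their poses are not given: they have to be found in the camera images.
- plate_mid (a point): Loose calibration plate, 0.36-0.53 kg: aluminium disc 116 mm wide, 10 mm thick, with 3 lobes (142 mm over them), flat on the bench. An upright white block, 64 x 20 x 46 mm tall: grip across its 20 mm. Point on the plate's axis, 33 mm above its underside, 23 mm below the block's top. z up, x along the block's length and over lobe 0; lobes every 120 deg, all alike: any third of a turn will do.
- plate_lobe (a point): Top of the plate over the middle of lobe 0, 64.5 mm from its axis. Each lobe is flat on top from -9 to +9 deg about its middle; on its clockwise side (seen from above) a ramp falls from 10 to 2 mm thickness at -25 deg, to run in under a roller. Below each lobe's middle a radial 90 deg groove, 10 mm wide, 5 mm deep, runs from axis to rim in the flat underside.
- mount: Adapter fixed to the bench: grey round base, 200 mm wide, origin under its centre, z up, x to the small clamp lug on its rim. The ring on it (its top 20 mm up) carries balls and arms and is clamped hard at an angle that is NOT measured: ball 0 and its arm stand anywhere within 21 deg either side of this x, the others 120 deg on. Where the plate drops in must be seen or felt.
- mount_seat (a point): On the adapter's axis, 27.5 mm above the bench: where the plate's underside lies when seated (plate_mid 60.5 mm up). Three fixed 12 mm steel balls on a 52 mm radius, tops 30 mm up: on them but not in its grooves the plate lies 2.5 mm higher (plate_mid 63 mm up). Let go within 4 deg of home it is pulled in by the springs. Over the grooves a held plate bears down on the hand with some 7 N more.
- mount_arms (a point): On the adapter's axis at the rollers' rest height (undersides 35 mm up). Outside each ball, at its angle, stands a post (radius 80-92 mm, 50 mm tall) with a sprung arm inwards; its roller (radius 62-71 mm, 9 mm wide) rises against about 2 N, 3 N at 5 mm. Lobe middles about 59 deg counterclockwise of the nominal ball angles drop in clear. Turning under the rollers takes up to about 1 N m.
- driver: Black-handled screwdriver lying on the bench right of the work, about 200 mm long, origin at its middle on the bench, handle to its -x. Bystander.
- oil_can_mid (a point): Rectangular green oil can, 55 x 85 x 105 mm with a screw cap on top (127 mm in all), beyond the work; point 52 mm above its underside. Bystander.
- grease_tin_mid (a point): Round white tin with a lid, 86 mm diameter, 72 mm tall, left of the work; point at its middle. Bystander.
There are look-alikes about, which are no part of the job. Leave any blue look-alike of the part that bears plate_mid alone. Of the things that look like the mount, the smaller one is meant.

How it is judged (in metres and radians):
On the way:
1. the plate lies on the adapter's balls, not yet in its grooves (horizontal distance between plate_mid and mount below 0.01 m and z of plate_mid in the frame of mount between 0.0617 and 0.0665 m), for 0.2 s.
At the end, for the whole second after the job is handed in: Plate home on all three balls: plate_mid within 2 mm of the adapter's axis and 58.5 to 61.6 mm above its underside, plate level within 0.015 rad and at rest; robot clear (horizontal distance between plate_mid and mount below 0.002 m and z of plate_mid in the frame of mount between 0.0585 and 0.0616 m and angle between plate_mid's own z axis and vertical below 0.015 rad and linear speed of cal_plate below 0.01 m/s); the robot touches nothing.
It fails at once if the plate is forced against the adapter (contact force over 60 N) (contact force between cal_plate and mount above 60 N).
It fails at once if the screwdriver, the oil can or the tin is moved by more than 10 mm (distance of any of driver, oil_can_mid, grease_tin_mid from where it was at the start of the episode above 0.01 m).
It also fails if it takes over 69 s, if anything falls off the work surface, if the arm or the gripper's body presses on something with over 40 N, if the wrist force passes 120 N, or if a joint passes its speed limit or range.

## Robot

A 7-joint arm with a two-finger parallel gripper is mounted at the origin on the work surface. World frame = base frame: x ahead of the robot, y to its left, z up, the work surface at z = 0. Lengths are in mm, angles in rad, forces in N, time in s.
With the tool pointing down it reaches from about 400 to 900 mm from the base axis. Payload 5.5 kg.
Tool frame: the origin (TCP) lies midway between the tips of the shut fingers; the grasp point (between the pads) lies 19 mm behind it; z points along the fingers, x is the direction in which the jaws open and shut, and the axes are right-handed (so a half turn about z gives the same grasp; the last joint's range is limited). The gripper opens to 92 mm and grips with 3 to 60 N. Pads are 19 mm wide; open, the fingers measure 130 mm over their backs; the gripper's body (75 mm by 190 mm) begins 47 mm behind the grasp point.
Start: joints at [1.471, 0.501, -0.427, 1.55, 0.221, 1.138, -0.21], TCP at [230.713, -607.677, 226.729] pointing down, gripper open.
Joint ranges: [-2.88, 2.88], [-0.31, 2.03], [-1.54, 1.56], [0.2, 2.42], [-1.41, 4.55], [0.19, 2.02], [-2.57, 2.57]. Speed limits (rad/s): [2.57, 2.57, 3.14, 3.14, 3.14, 3.14, 3.14].

## Interface

Orientations are given as a unit quaternion [x, y, z, w].
In Python, from rig import read_state, snapshot, finish_job, regions_of, place_of gives the robot as it stands. The module is installed in compiled form; this text tells all that it offers.
- The arm moves only by the tool servo_tool, never from a script. Its argument "targets" is a list of rows, each an object with "linear": the shift along the tool's x, y, z in mm, a list of three; "angular": the turn, a rotation vector about the tool's x, y, z in degrees, a list of three; "claw": the opening in per cent of the stroke, from 0 (shut) to 100 (fully open). In form: [{"linear": [tx, ty, tz], "angular": [rx, ry, rz], "claw": claw}, ...]. A call has exactly 10 rows; each row is the pose to reach, as a shift and turn from the pose measured when the call began, along the tool's axes at that moment; what a row does not reach only later rows make up. A row lasts 1/10 s, in which the tool goes at most 50 mm and 8.59 degrees, less where a joint would pass 70% of its speed; a pose out of reach is approached as far as the arm can. A call with a gripper value outside its range is refused whole. The fingers move at their own pace and stop on an object; "squeeze" is the grip in N (left out, the last holds). Time passes only in rows, so rows that repeat a pose let the fingers close, or fill a call up. It gives the time, the measured TCP pose, the force and the opening at its end, in the units of the state.
- read_state(): the state, without advancing time (a new reading comes with each control period).
- snapshot(name): name is "scene" or "top"; returns a dict with "color" (420x560x3 uint8, red, green, blue), "depth" (420x560 float32, mm along the optical axis (not along the pixel's ray), 0 where there is no reading), "camera_matrix" (3x3 intrinsics, pixels), "D" ([k1, k2, p1, p2, k3] as OpenCV has them; the pictures are not rectified), "pose" (4x4, takes a point from camera to world coordinates). Camera axes: x right, y down, z forward; pixel columns grow to the right and rows downward; lengths in mm; the calibration is good to about 2 mm. A picture is of the moment at which its call begins.
- finish_job(): hands the job in, once; it reports no verdict.
Trained networks look in the newest picture that a camera, given by its name, has taken for a name from the list of things; names that differ only in an ending like _2 or _b are one class to them, and where a whole thing is asked for, a point or a joint stands for the part that bears it (a point fixed in the world has none). Each returns a list of dicts, best first, with "conf" (0 to 1); they miss things now and then, are a little off and sometimes report something else, mostly with a low value. They report only what shows in the picture. A call takes as long as a camera call. They do not tell look-alikes from the thing itself.
- regions_of(target, camera): "mask" (420x560 bool, what is visible of it).
- place_of(target, camera): "position" ([x, y, z] in mm, in world coordinates, good to about 4 mm: a listed point, or the origin of a listed thing).
The state is a dict: "time_s": time; "joints": joint angles; "qd": joint speeds; "joint_efforts": joint torques, N m; "tool_pos": TCP position; "tool_rot": TCP orientation; "ft_force": force on the tool from outside, world axes, zero at the start; "moment": the same for the moment, N m; "width": opening from 0.0 (shut) to 1.0 (fully open).
Only numpy, scipy, OpenCV 4.12 (cv2) and the standard library are available. Lean on these libraries where they do the work, as an engineer would, in place of code of your own. Each camera call takes 0.05 s, during which the arm holds its last target.

## Working session

There is one attempt and no reset: what is moved stays moved. The work goes in short steps, Python scripts to look and compute and a tool call to move; the robot and the scene stay as the last step left them, time stands still between calls to the robot, and variables do not carry over. Pictures are saved under pics/ and viewed, and the job is handed in when it is done.

Besides the shell and the picture viewer there is one more tool, called as name(argument=value, ...), one argument or row to a line, values as JSON. servo_tool: Moves the arm, as the interface text tells. Its arguments: {"type":"object","properties":{"targets":{"type":"array"},"squeeze":{"type":"number"}},"required":["targets"]}

```bash
mkdir -p pics
cat > h.py <<'E'
import numpy as np, cv2
from rig import *
def save(name,fn):
    s=snapshot(name); cv2.imwrite('pics/'+fn+'.png',cv2.cvtColor(s['color'],cv2.COLOR_RGB2BGR)); np.savez('pics/'+fn+'.npz',**s); return s
def cloud(s):
    K=s['camera_matrix'];h,w=s['depth'].shape
    u,v=np.meshgrid(np.arange(w),np.arange(h))
    p=cv2.undistortPoints(np.stack([u,v],-1).reshape(-1,1,2).astype(np.float64),K,s['D']).reshape(h,w,2)
    d=s['depth'].astype(float)
    P=np.dstack([p[...,0]*d,p[...,1]*d,d])
    return P@s['pose'][:3,:3].T+s['pose'][:3,3]
E
python3 - <<'E'
from h import *
print(read_state())
for c in('scene','top'):
    s=save(c,c+'0'); print(c,s['pose'].round(3).tolist(),s['camera_matrix'].tolist())
    for t in('plate_mid','plate_lobe','mount','mount_seat','driver','oil_can_mid','grease_tin_mid'):
        print(t,[(round(r['conf'],2),np.round(r['position'],0).tolist()) for r in place_of(t,c)])
E
```

```text
{'time_s': 0.0, 'joints': array([ 1.47123876,  0.50186439, -0.42675885,  1.55142241,  0.22079331,
        1.13830967, -0.21025255]), 'qd': array([ 0.00210531,  0.00062227, -0.00165502, -0.00203656, -0.00113336,
       -0.00047899,  0.00064983]), 'joint_efforts': array([-2.10526600e-04, -5.66577959e+01, -5.81660986e+00, -2.79104483e+01,
       -6.87263324e-02,  3.07642668e-02,  1.70981903e-04]), 'tool_pos': array([ 230.35003041, -607.07333695,  225.67660971]), 'tool_rot': array([ 8.23077687e-01, -5.67927961e-01, -7.85170629e-04, -5.79763925e-04]), 'ft_force': array([-0.12174722,  0.69855295, -0.31946941]), 'moment': array([0.02432321, 0.01833631, 0.00133714]), 'width': 1.0024581391081056}
scene [[-0.62, 0.46, -0.636, 1242.363], [0.784, 0.381, -0.49, 540.002], [0.017, -0.802, -0.597, 716.186], [0.0, 0.0, 0.0, 1.0]] [[394.1701197240479, 0.0, 280.0523153801435], [0.0, 394.1701197240479, 214.65282050260166], [0.0, 0.0, 1.0]]
plate_mid [(0.93, [691.0, 251.0, 32.0]), (0.84, [514.0, 155.0, 34.0]), (0.69, [326.0, 153.0, 28.0]), (0.27, [537.0, -392.0, -1.0])]
plate_lobe [(0.96, [644.0, 285.0, 
[... 430 characters left out ...]
557], [-1.0, 0.005, -0.01, 16.731], [0.009, -0.105, -0.994, 1087.284], [0.0, 0.0, 0.0, 1.0]] [[380.501161033717, 0.0, 283.2259220833789], [0.0, 380.501161033717, 208.04381029676915], [0.0, 0.0, 1.0]]
plate_mid [(0.96, [338.0, 154.0, 30.0]), (0.65, [692.0, 251.0, 31.0]), (0.58, [515.0, 154.0, 31.0])]
plate_lobe [(0.9, [642.0, 283.0, 5.0]), (0.75, [558.0, 202.0, 10.0]), (0.55, [272.0, 170.0, 11.0]), (0.23, [589.0, -155.0, 26.0])]
mount [(0.97, [242.0, -247.0, -0.0]), (0.67, [586.0, -156.0, -1.0])]
mount_seat [(0.68, [590.0, -155.0, 28.0]), (0.68, [243.0, -245.0, 37.0])]
driver [(0.86, [536.0, -392.0, 1.0])]
oil_can_mid [(0.88, [784.0, -2.0, 52.0])]
grease_tin_mid [(0.93, [498.0, 399.0, 32.0])]
```

View pics/top0.png

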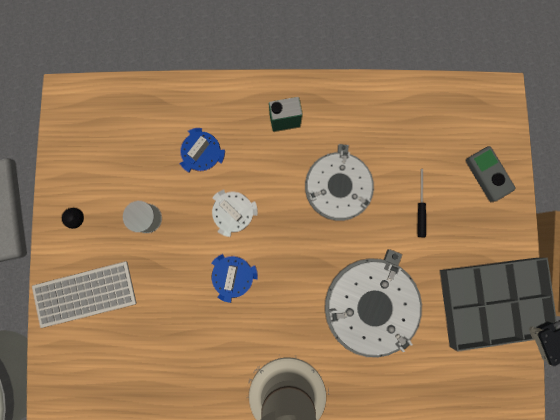

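View pics/scene0.png

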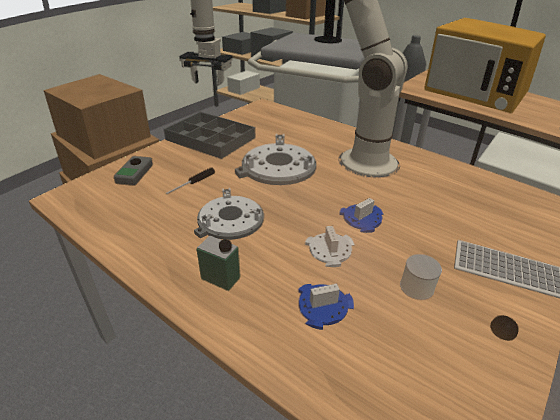

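The loose plate is the white one at top px (233,212), near (514,154) mm. The smaller mount is at px (340,186), near (589,-155) mm. I'll zoom in on both.

Run:
```python
from h import *
s=dict(np.load('pics/top0.npz')); im=cv2.imread('pics/top0.png')
a=cv2.resize(im[182:242,203:263],(390,390),interpolation=cv2.INTER_CUBIC)
b=cv2.resize(im[140:225,298:383],(390,390),interpolation=cv2.INTER_CUBIC)
cv2.imwrite('pics/z0.png',np.hstack([a,b]))
im=cv2.imread('pics/scene0.png')
a=cv2.resize(im[218:268,300:360],(390,325),interpolation=cv2.INTER_CUBIC)
b=cv2.resize(im[183:243,190:270],(390,292),interpolation=cv2.INTER_CUBIC)
b=cv2.copyMakeBorder(b,0,33,0,0,0)
cv2.imwrite('pics/z1.png',np.hstack([a,b]))
for c in('top','scene'):
    s=dict(np.load(f'pics/{c}0.npz'));P=cloud(s)
    # block top
    m=(np.hypot(P[...,0]-514,P[...,1]-154)<45)&(P[...,2]>48)&(P[...,2]<64)&(s['depth']>0)
    q=P[m];print(c,'block',len(q),q.mean(0).round(1),cv2.minAreaRect(q[:,:2].astype(np.float32)))
    m=(np.hypot(P[...,0]-514,P[...,1]-154)<75)&(P[...,2]>5)&(P[...,2]<16)&(s['depth']>0)
    q=P[m];print('plate',len(q),q.mean(0).round(1))
    m=(np.hypot(P[...,0]-589,P[...,1]+155)<120)&(P[...,2]>10)&(s['depth']>0)
    q=P[m];print('mount',len(q),q.mean(0).round(1),cv2.minEnclosingCircle(q[:,:2].astype(np.float32)))
    m=(np.hypot(P[...,0]-589,P[...,1]+155)<120)&(P[...,2]>40)&(s['depth']>0)
    for p in P[m]: print(p.round(0),(np.hypot(p[0]-589,p[1]+155)).round(),np.degrees(np.arctan2(p[1]+155,p[0]-589)).round(0), end=';')
    print()
```

```text
top block 174 [511.9 151.2  54.4] ((513.084228515625, 151.97703552246094), (64.37398529052734, 19.296993255615234), 45.17047882080078)
plate 1198 [511.9 151.    9. ]
mount 3615 [ 585.9 -153.4   19.9] ((597.6011352539062, -156.4111785888672), 111.26353454589844)
[ 679. -159.   46.] 90.0 -3.0;[ 677. -157.   44.] 88.0 -1.0;[ 675. -158.   51.] 86.0 -2.0;[ 676. -162.   47.] 87.0 -5.0;[ 674. -175.   54.] 88.0 -13.0;[ 674. -157.   45.] 85.0 -1.0;[ 673. -159.   49.] 84.0 -3.0;[ 672. -161.   51.] 83.0 -4.0;[ 672. -164.   50.] 84.0 -6.0;[ 673. -167.   48.] 85.0 -8.0;[ 673. -170.   49.] 85.0 -10.0;[ 673. -173.   46.] 86.0 -12.0;[ 672. -175.   51.] 86.0 -14.0;[ 670. -156.   47.] 81.0 -1.0;[ 670. -159.   50.] 81.0 -3.0;[ 669. -161.   50.] 81.0 -4.0;[ 670. -164.   50.] 81.0 -6.0;[ 671. -168.   45.] 83.0 -9.0;[ 670. -170.   48.] 82.0 -11.0;[ 670. -173.   49.] 83.0 -12.0;[ 670. -176.   47.] 84.0 -14.0;[ 667. -156.   49.] 78.0 -1.0;[ 667. -158.   50.] 78.0 -2.0;[ 667. -162.   47.] 79.0 -5.0;[ 668. -165.   45.] 79.0 -7.0;[ 668. -168.   45.] 80.0 -9.0;[ 667. -170.   47.] 80.0 -11.0;[ 667. -173.   47.] 
[... 8011 characters left out ...]
45.] 88.0 -11.0;[ 673. -170.   45.] 86.0 -10.0;[ 676. -162.   50.] 88.0 -4.0;[ 673. -161.   49.] 84.0 -4.0;[ 671. -160.   48.] 82.0 -4.0;[ 671. -155.   50.] 82.0 -0.0;[ 669. -153.   51.] 80.0 2.0;[ 659. -160.   41.] 71.0 -4.0;[ 658. -158.   41.] 69.0 -2.0;[ 677. -170.   44.] 90.0 -9.0;[ 679. -163.   48.] 90.0 -5.0;[ 676. -163.   46.] 87.0 -5.0;[ 676. -158.   49.] 87.0 -2.0;[ 674. -157.   48.] 85.0 -1.0;[ 673. -154.   49.] 84.0 1.0;[ 668. -154.   46.] 79.0 0.0;[ 677. -162.   43.] 88.0 -5.0;[ 678. -156.   47.] 89.0 -1.0;[ 678. -152.   49.] 89.0 2.0;[ 675. -151.   48.] 86.0 2.0;[ 670. -152.   44.] 81.0 2.0;[ 679. -155.   45.] 90.0 -0.0;[ 676. -155.   43.] 87.0 0.0;[ 672. -155.   41.] 83.0 -0.0;
```

View pics/z0.png

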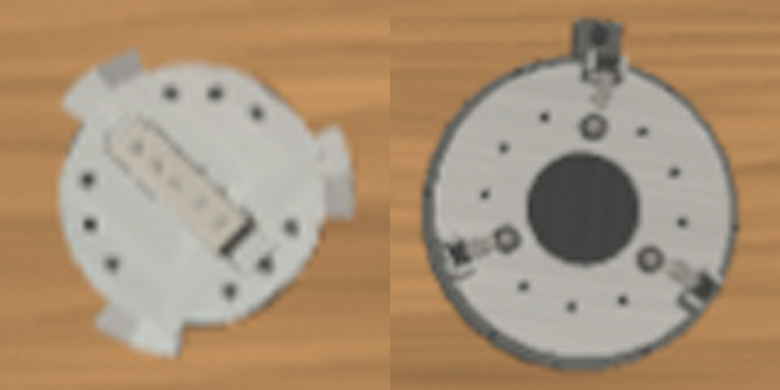

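View pics/z1.png

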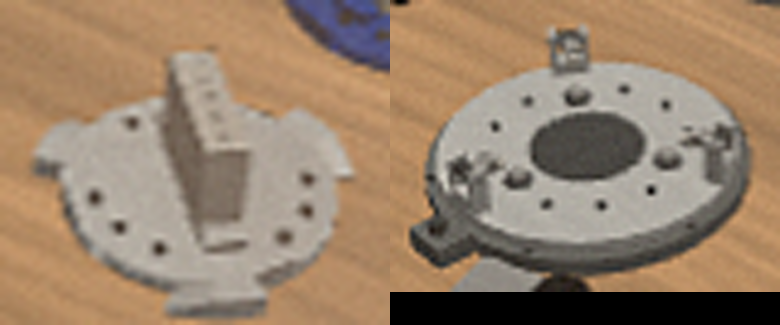

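```bash
cat >> h.py <<'E'
def ortho(s,cx,cy,z,half=110,res=0.5):
    n=int(2*half/res)
    # rows: x decreasing; cols: y decreasing (like top cam)
    r,c=np.mgrid[0:n,0:n]
    W=np.stack([cx+half-r*res,cy+half-c*res,np.full(r.shape,float(z))],-1).reshape(-1,3)
    Ti=np.linalg.inv(s['pose'])
    q,_=cv2.projectPoints(W,cv2.Rodrigues(Ti[:3,:3])[0],Ti[:3,3],s['camera_matrix'],s['D'])
    q=q.reshape(n,n,2).astype(np.float32)
    return cv2.remap(cv2.cvtColor(s['color'],cv2.COLOR_RGB2BGR),q[...,0],q[...,1],cv2.INTER_CUBIC)
E
python3 - <<'E'
from h import *
out=[]
for c in('top','scene'):
    s=dict(np.load(f'pics/{c}0.npz'))
    o=ortho(s,589,-155,20)
    g=cv2.cvtColor(o,cv2.COLOR_BGR2GRAY)
    m=((g<95)).astype(np.uint8)
    n,l,st,ce=cv2.connectedComponentsWithStats(m)
    for i in range(1,n):
        if st[i,4]>2500: 
            print(c,st[i],'centre xy',589+110-ce[i,1]*.5,-155+110-ce[i,0]*.5,'d',np.sqrt(st[i,4]*4/np.pi)*.5)
    out.append(o[:,:400]if 0 else cv2.resize(o,(400,400)))
cv2.imwrite('pics/o1.png',np.hstack(out))
out=[]
for c in('top','scene'):
    s=dict(np.load(f'pics/{c}0.npz'))
    out.append(cv2.resize(ortho(s,514,153,10,85,.4),(400,400)))
cv2.imwrite('pics/o2.png',np.hstack(out))
E
```

```text
top [  151   156   137   138 14752] centre xy 586.7767760303688 -154.47407131236443 d 68.52523214833555
scene [    0     0   273   311 12631] centre xy 665.2081782915051 -85.28631937297126 d 63.4079819296235
scene [  146   153   140   138 14928] centre xy 588.0255560021436 -152.61408092175776 d 68.93279321884198
```

View pics/o1.png

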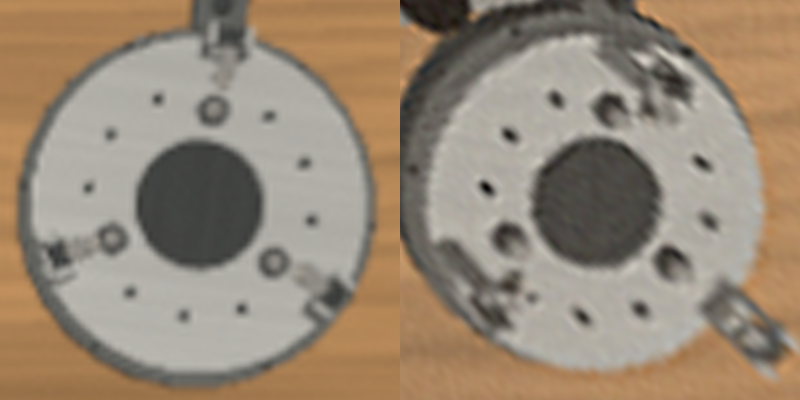

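View pics/o2.png

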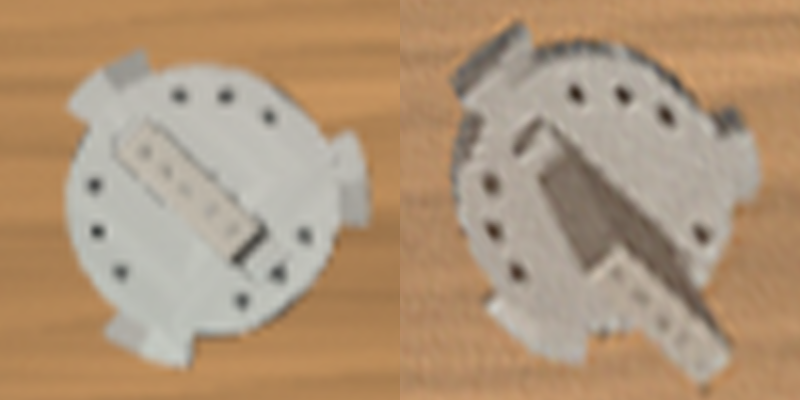

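```bash
cat >> h.py <<'E'
from scipy.spatial.transform import Rotation as R
def plan(x,y,z,yaw,s=None):
    s=s or read_state()
    R0=R.from_quat(s['tool_rot'])
    yw=np.radians(yaw)
    Rt=R.from_matrix(np.array([[np.cos(yw),np.sin(yw),0],[np.sin(yw),-np.cos(yw),0],[0,0,-1]]))
    lin=R0.inv().apply(np.array([x,y,z])-s['tool_pos'])
    rv=np.degrees((R0.inv()*Rt).as_rotvec())
    print('lin',lin.round(1).tolist(),'ang',rv.round(2).tolist())
def st():
    s=read_state();M=R.from_quat(s['tool_rot']).as_matrix()
    print('t',round(s['time_s'],2),'pos',s['tool_pos'].round(2),'yaw',np.degrees(np.arctan2(M[1,0],M[0,0])).round(2),'tilt',np.degrees(M[:2,2]).round(2),'F',s['ft_force'].round(2),'M',s['moment'].round(3),'w',round(s['width'],4),'q',s['joints'].round(2))
E
python3 -c "
from h import *
st();plan(560,-190,220,-55);plan(515,153,150,-44.3)"
```

```text
t 0.8 pos [ 230.72 -607.7   226.77] yaw -69.21 tilt [ 0. -0.] F [-0.34 -0.55  0.46] M [ 0.054 -0.003  0.019] w 1.0025 q [ 1.47  0.5  -0.43  1.55  0.22  1.14 -0.21]
lin [-273.6, -456.1, 6.7] ang [0.0, -0.0, -14.21]
lin [-610.3, -535.8, 76.7] ang [0.0, -0.0, -24.91]
```

servo_tool(
  targets=[
    {"linear": [-274, -456, 7], "angular": [0, 0, -14], "claw": 60},
    {"linear": [-274, -456, 7], "angular": [0, 0, -14], "claw": 60},
    {"linear": [-274, -456, 7], "angular": [0, 0, -14], "claw": 60},
    {"linear": [-274, -456, 7], "angular": [0, 0, -14], "claw": 60},
    {"linear": [-274, -456, 7], "angular": [0, 0, -14], "claw": 60},
    {"linear": [-274, -456, 7], "angular": [0, 0, -14], "claw": 60},
    {"linear": [-274, -456, 7], "angular": [0, 0, -14], "claw": 60},
    {"linear": [-274, -456, 7], "angular": [0, 0, -14], "claw": 60},
    {"linear": [-274, -456, 7], "angular": [0, 0, -14], "claw": 60},
    {"linear": [-274, -456, 7], "angular": [0, 0, -14], "claw": 60},
  ],
  squeeze=35,
)

```text
time_s: 1.8
tool_pos: [541.0, -213.4, 220.5]
tool_rot: [0.886, -0.464, 0.0, 0.0]
ft_force: [0.6, -0.7, 0.5]
width: 0.599
```

```bash
python3 -c "
from h import *
st();plan(515,153,140,-44.3)"
```

```text
t 1.8 pos [ 541.04 -213.39  220.51] yaw -55.24 tilt [ 0.03 -0.04] F [ 0.62 -0.69  0.55] M [-0.069 -0.09  -0.007] w 0.5987 q [ 0.83  0.42 -0.64  1.73  0.28  1.08 -0.87]
lin [-315.9, -187.5, 80.2] ang [0.0, -0.05, -10.94]
```

servo_tool(
  targets=[
    {"linear": [-316, -187.5, 80], "angular": [0, 0, -11], "claw": 60},
    {"linear": [-316, -187.5, 80], "angular": [0, 0, -11], "claw": 60},
    {"linear": [-316, -187.5, 80], "angular": [0, 0, -11], "claw": 60},
    {"linear": [-316, -187.5, 80], "angular": [0, 0, -11], "claw": 60},
    {"linear": [-316, -187.5, 80], "angular": [0, 0, -11], "claw": 60},
    {"linear": [-316, -187.5, 80], "angular": [0, 0, -11], "claw": 60},
    {"linear": [-316, -187.5, 80], "angular": [0, 0, -11], "claw": 60},
    {"linear": [-316, -187.5, 80], "angular": [0, 0, -11], "claw": 60},
    {"linear": [-316, -187.5, 80], "angular": [0, 0, -11], "claw": 60},
    {"linear": [-316, -187.5, 80], "angular": [0, 0, -11], "claw": 60},
  ],
)

```text
time_s: 2.8
tool_pos: [514.7, 153.6, 140.2]
tool_rot: [0.927, -0.376, 0.0, 0.0]
ft_force: [-0.4, -0.6, 0.4]
width: 0.599
```

```bash
python3 -c "
from h import *
st();plan(515,153,90,-44.3);plan(515,153,18,-44.3)
s=save('scene','g1'); s=save('top','g1t')"
```

```text
t 2.8 pos [514.73 153.56 140.15] yaw -44.13 tilt [ 0.02 -0.06] F [-0.39 -0.63  0.43] M [-0.055 -0.046  0.019] w 0.599 q [ 0.25  0.48 -0.74  1.9   0.4   0.91 -1.46]
lin [0.5, 0.2, 50.2] ang [0.03, -0.05, 0.17]
lin [0.5, 0.2, 122.2] ang [0.03, -0.05, 0.17]
```

View pics/g1.png

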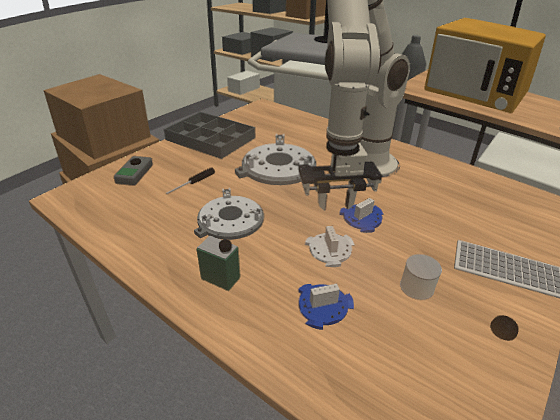

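The jaws are open above the white block. Next I descend.

servo_tool(
  targets=[
    {"linear": [0.5, 0, 30], "angular": [0, 0, 0], "claw": 60},
    {"linear": [0.5, 0, 60], "angular": [0, 0, 0], "claw": 60},
    {"linear": [0.5, 0, 80], "angular": [0, 0, 0], "claw": 60},
    {"linear": [0.5, 0, 95], "angular": [0, 0, 0], "claw": 60},
    {"linear": [0.5, 0, 107], "angular": [0, 0, 0], "claw": 60},
    {"linear": [0.5, 0, 115], "angular": [0, 0, 0], "claw": 60},
    {"linear": [0.5, 0, 120], "angular": [0, 0, 0], "claw": 60},
    {"linear": [0.5, 0, 122], "angular": [0, 0, 0], "claw": 60},
    {"linear": [0.5, 0, 122], "angular": [0, 0, 0], "claw": 60},
    {"linear": [0.5, 0, 122], "angular": [0, 0, 0], "claw": 60},
  ],
)

```text
time_s: 3.9
tool_pos: [516.3, 151.1, 18.8]
tool_rot: [0.926, -0.377, 0.001, 0.0]
ft_force: [-0.3, 0.5, -0.2]
width: 0.597
```

servo_tool(
  targets=[
    {"linear": [0, 0, 0], "angular": [0, 0, 0], "claw": 50},
    {"linear": [0, 0, 0], "angular": [0, 0, 0], "claw": 40},
    {"linear": [0, 0, 0], "angular": [0, 0, 0], "claw": 30},
    {"linear": [0, 0, 0], "angular": [0, 0, 0], "claw": 25},
    {"linear": [0, 0, 0], "angular": [0, 0, 0], "claw": 20},
    {"linear": [0, 0, 0], "angular": [0, 0, 0], "claw": 10},
    {"linear": [0, 0, 0], "angular": [0, 0, 0], "claw": 5},
    {"linear": [0, 0, 0], "angular": [0, 0, 0], "claw": 5},
    {"linear": [0, 0, 0], "angular": [0, 0, 0], "claw": 5},
    {"linear": [0, 0, 0], "angular": [0, 0, 0], "claw": 5},
  ],
  squeeze=35,
)

```text
time_s: 4.9
tool_pos: [515.5, 152.1, 18.9]
tool_rot: [0.926, -0.377, 0.001, 0.0]
ft_force: [-4.8, 3.3, 4.1]
width: 0.216
```

```bash
python3 -c "
from h import *
st()
s=save('scene','g2'); s=save('top','g2t')
a=cv2.imread('pics/g2.png')[170:290,270:400];b=cv2.imread('pics/g2t.png')[172:252,190:276]
cv2.imwrite('pics/g2z.png',np.hstack([cv2.resize(a,(390,360)),cv2.resize(b,(387,360))]))"
```

```text
t 4.9 pos [515.48 152.13  18.87] yaw -44.29 tilt [ 0.05 -0.04] F [-4.79  3.35  4.11] M [0.868 0.997 0.05 ] w 0.2164 q [ 0.14  0.66 -0.61  1.96  0.57  0.7  -1.59]
```

View pics/g2z.png

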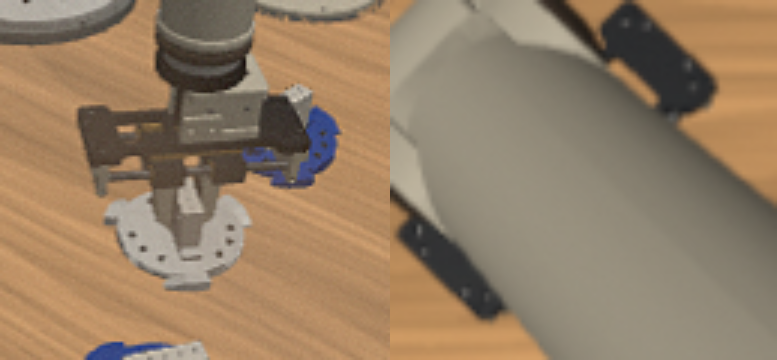

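The white block is gripped between the fingers, at px ~(188,215) in the zoom. Next I lift it.

servo_tool(
  targets=[
    {"linear": [0, 0, -5], "angular": [0, 0, 0], "claw": 5},
    {"linear": [0, 0, -15], "angular": [0, 0, 0], "claw": 5},
    {"linear": [0, 0, -30], "angular": [0, 0, 0], "claw": 5},
    {"linear": [0, 0, -45], "angular": [0, 0, 0], "claw": 5},
    {"linear": [0, 0, -60], "angular": [0, 0, 0], "claw": 5},
    {"linear": [0, 0, -75], "angular": [0, 0, 0], "claw": 5},
    {"linear": [0, 0, -90], "angular": [0, 0, 0], "claw": 5},
    {"linear": [0, 0, -100], "angular": [0, 0, 0], "claw": 5},
    {"linear": [0, 0, -100], "angular": [0, 0, 0], "claw": 5},
    {"linear": [0, 0, -100], "angular": [0, 0, 0], "claw": 5},
  ],
)

```text
time_s: 6.0
tool_pos: [515.4, 151.9, 118.9]
tool_rot: [0.926, -0.377, 0.001, 0.0]
ft_force: [0.5, -0.1, -5.0]
width: 0.217
```

```bash
python3 -c "
from h import *
st();plan(587.4,-153.5,118,-39.4)"
```

```text
t 6.0 pos [515.37 151.92 118.9 ] yaw -44.3 tilt [ 0.05 -0.06] F [ 0.45 -0.14 -5.01] M [ 0.027 -0.001  0.017] w 0.2174 q [ 0.24  0.51 -0.72  1.92  0.43  0.87 -1.48]
lin [264.9, 168.3, 1.3] ang [0.01, -0.08, -4.9]
```

servo_tool(
  targets=[
    {"linear": [20, 13, 0], "angular": [0, 0, -1], "claw": 5},
    {"linear": [60, 38, 0], "angular": [0, 0, -2], "claw": 5},
    {"linear": [100, 63, 0], "angular": [0, 0, -3], "claw": 5},
    {"linear": [140, 89, 0], "angular": [0, 0, -4], "claw": 5},
    {"linear": [180, 114, 0], "angular": [0, 0, -5], "claw": 5},
    {"linear": [215, 137, 0], "angular": [0, 0, -5], "claw": 5},
    {"linear": [245, 156, 0], "angular": [0, 0, -5], "claw": 5},
    {"linear": [260, 165, 0], "angular": [0, 0, -5], "claw": 5},
    {"linear": [265, 168, 1], "angular": [0, 0, -5], "claw": 5},
    {"linear": [265, 168, 1], "angular": [0, 0, -5], "claw": 5},
  ],
)

```text
time_s: 7.0
tool_pos: [587.1, -152.7, 117.3]
tool_rot: [0.942, -0.336, -0.0, -0.0]
ft_force: [0.6, 0.7, -5.1]
width: 0.214
```

```bash
python3 -c "
from h import *
st()
s=save('scene','c1');t=save('top','c1t')
z=118.9-18.9+10
o=ortho(s,587,-153,z-1.3,85,.4);o2=ortho(t,587,-153,z-1.3,85,.4)
cv2.imwrite('pics/c1o.png',np.hstack([cv2.resize(o2,(400,400)),cv2.resize(o,(400,400))]))"
```

```text
t 7.0 pos [ 587.11 -152.72  117.29] yaw -39.32 tilt [-0.03  0.02] F [ 0.59  0.68 -5.05] M [ 0.058 -0.034 -0.021] w 0.2142 q [ 0.71  0.61 -0.67  1.75  0.46  0.95 -0.84]
```

View pics/c1o.png

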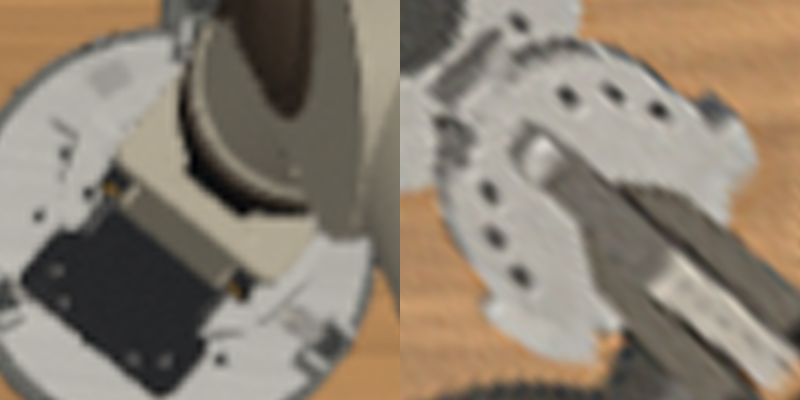

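View pics/c1.png

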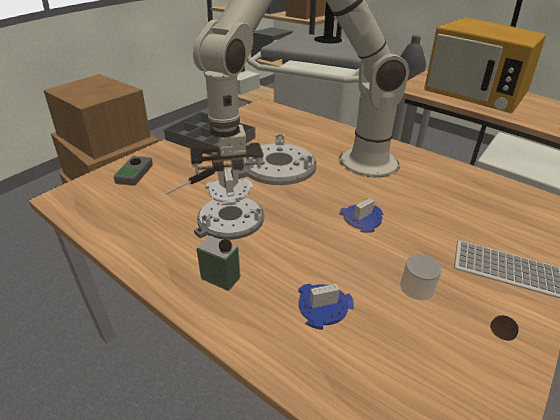

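Run:
```python
from h import *
from scipy.optimize import least_squares
def fit(name,cx,cy,z,pts,half=85,res=.4):
    s=dict(np.load(name)); o=ortho(s,cx,cy,z,half,res); g=cv2.GaussianBlur(cv2.cvtColor(o,cv2.COLOR_BGR2GRAY),(0,0),1.5).astype(float)
    f=(2*half/res)/400; W=[]
    for u,v in pts:
        u*=f;v*=f;u0,v0=int(round(u)),int(round(v));r=11
        p=g[v0-r:v0+r+1,u0-r:u0+r+1];w=np.clip(np.percentile(p,60)-p-12,0,None)
        yy,xx=np.mgrid[-r:r+1,-r:r+1];w[np.hypot(xx,yy)>r]=0
        W.append([cx+half-(v0+(w*yy).sum()/w.sum())*res,cy+half-(u0+(w*xx).sum()/w.sum())*res])
    W=np.array(W)
    r=least_squares(lambda p:np.hypot(W[:,0]-p[0],W[:,1]-p[1])-p[2],[cx,cy,50])
    a=np.degrees(np.arctan2(W[:,1]-r.x[1],W[:,0]-r.x[0]))
    print(name,z,r.x.round(2),'res',r.fun.round(1),'ang',a.round(1)); return W
A=fit('pics/scene0.npz',514,153,10,[(177,93),(223,95),(266,116),(91,183),(94,230),(117,271),(301,234)])
B0=fit('pics/top0.npz',514,153,10,[(180,95),(226,96),(269,117),(95,184),(97,231),(121,271),(304,235),(278,272),(242,300)])
B=fit('pics/c1.npz',587,-153,108.4,[(168,96),(215,94),(258,109),(89,190),(93,238),(119,276)])
# mount ring holes at z=20
f=400/220
C=fit('pics/top0.npz',589,-155,20,[(158,99),(110,134),(88,187),(269,115),(305,163),(312,220),(130,292),(183,315),(241,308)],110,.5)
C2=fit('pics/scene0.npz',589,-155,20,[(156,99),(110,134),(87,187),(303,163),(308,220),(182,316),(241,309)],110,.5)
```

```text
pics/scene0.npz 10 [513.87 153.9   46.18] res [ 0.1 -0.2  0.  -0.1  0.1 -0.1  0. ] ang [  11.7  -13.4  -38.7   81.3  106.3  131.8 -108.3]
pics/top0.npz 10 [513.74 152.62  45.75] res [-0.2 -0.1  0.1  0.   0.2 -0.1  0.6 -0.8  0.2] ang [  11.6  -13.3  -39.    81.6  106.5  131.7 -108.6 -133.3 -157.7]
pics/c1.npz 108.4 [ 586.65 -152.02   46.12] res [-0.  -0.2  0.2  0.   0.2 -0.2] ang [ 15.9  -9.1 -34.2  85.5 110.3 134.5]
pics/top0.npz 20 [ 586.85 -154.67   61.97] res [ 0.2  0.2 -0.2 -0.3 -0.1  0.2 -0.2  0.   0.1] ang [  21.7   51.9   81.6  -38.3  -68.6  -98.3  141.8  171.9 -158.2]
pics/scene0.npz 20 [ 586.4  -153.59   61.95] res [ 0.4 -0.2 -0.2 -0.2 -0.   0.1  0.1] ang [  21.5   51.6   81.4  -68.1  -98.4  172.2 -157.7]
```

```bash
python3 -c "
from h import *
st();plan(587.3,-154.5,56,-39.35)"
```

```text
t 7.1 pos [ 587.31 -150.38  117.9 ] yaw -39.13 tilt [0.   0.05] F [ 0.98  0.3  -3.97] M [ 0.061 -0.019 -0.038] w 0.2166 q [ 0.71  0.61 -0.68  1.75  0.46  0.95 -0.84]
lin [2.6, 3.2, 61.9] ang [-0.04, 0.03, 0.22]
```

servo_tool(
  targets=[
    {"linear": [2, 2.5, 10], "angular": [0, 0, 0], "claw": 5},
    {"linear": [2, 2.5, 20], "angular": [0, 0, 0], "claw": 5},
    {"linear": [2, 2.5, 25], "angular": [0, 0, 0], "claw": 5},
    {"linear": [2, 2.5, 30], "angular": [0, 0, 0], "claw": 5},
    {"linear": [2, 2.5, 30], "angular": [0, 0, 0], "claw": 5},
    {"linear": [2, 2.5, 30], "angular": [0, 0, 0], "claw": 5},
    {"linear": [2, 2.5, 30], "angular": [0, 0, 0], "claw": 5},
    {"linear": [2, 2.5, 30], "angular": [0, 0, 0], "claw": 5},
    {"linear": [2, 2.5, 30], "angular": [0, 0, 0], "claw": 5},
    {"linear": [2, 2.5, 30], "angular": [0, 0, 0], "claw": 5},
  ],
)

```text
time_s: 8.1
tool_pos: [587.4, -153.6, 88.1]
tool_rot: [0.942, -0.335, 0.0, -0.0]
ft_force: [1.1, -0.6, -4.6]
width: 0.217
```

```bash
python3 -c "
from h import *
st();s=save('scene','d1');st();t=save('top','d1t');st();plan(587.3,-154.5,56,-39.35)"
```

```text
t 8.1 pos [ 587.41 -153.63   88.11] yaw -39.13 tilt [0.02 0.05] F [ 1.07 -0.59 -4.55] M [ 0.045 -0.029  0.003] w 0.2167 q [ 0.69  0.65 -0.65  1.76  0.49  0.9  -0.86]
t 8.15 pos [ 587.33 -153.62   88.05] yaw -39.13 tilt [0.02 0.04] F [ 0.08  0.62 -4.38] M [-0.062 -0.074 -0.017] w 0.214 q [ 0.69  0.65 -0.65  1.76  0.49  0.9  -0.86]
t 8.2 pos [ 587.32 -153.59   88.01] yaw -39.13 tilt [0.01 0.05] F [-0.24 -0.32 -4.16] M [-0.019 -0.016  0.028] w 0.2145 q [ 0.69  0.65 -0.65  1.76  0.49  0.9  -0.86]
lin [0.6, 0.7, 32.0] ang [-0.04, 0.02, 0.22]
```

Run:
```python
from h import *
s=dict(np.load('pics/d1.npz'))
o=ortho(s,587,-154,79.2,85,.4); cv2.imwrite('pics/d1o.png',cv2.resize(o,(400,400)))
t=dict(np.load('pics/d1t.npz'));o=ortho(t,587,-154,79.2,85,.4); cv2.imwrite('pics/d1to.png',np.hstack([cv2.imread('pics/d1o.png'),cv2.resize(o,(400,400))]))
```

```text
(no output)
```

View pics/d1to.png

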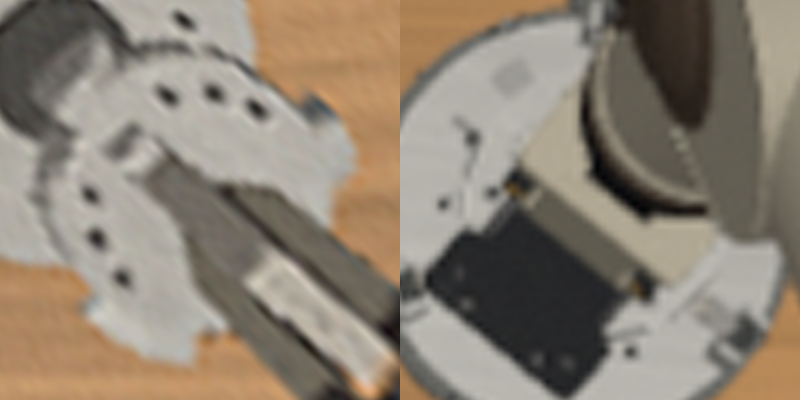

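```bash
cat >> h.py <<'E'
from scipy.optimize import least_squares
def fit(name,cx,cy,z,pts,half=85,res=.4):
    s=dict(np.load(name)); o=ortho(s,cx,cy,z,half,res); g=cv2.GaussianBlur(cv2.cvtColor(o,cv2.COLOR_BGR2GRAY),(0,0),1.5).astype(float)
    f=(2*half/res)/400; W=[]
    for u,v in pts:
        u*=f;v*=f;u0,v0=int(round(u)),int(round(v));r=11
        p=g[v0-r:v0+r+1,u0-r:u0+r+1];w=np.clip(np.percentile(p,60)-p-12,0,None)
        yy,xx=np.mgrid[-r:r+1,-r:r+1];w[np.hypot(xx,yy)>r]=0
        W.append([cx+half-(v0+(w*yy).sum()/w.sum())*res,cy+half-(u0+(w*xx).sum()/w.sum())*res])
    W=np.array(W)
    r=least_squares(lambda p:np.hypot(W[:,0]-p[0],W[:,1]-p[1])-p[2],[cx,cy,50])
    a=np.degrees(np.arctan2(W[:,1]-r.x[1],W[:,0]-r.x[0]))
    print(name,z,r.x.round(2),'res',r.fun.round(1),'ang',a.round(1)); return W
E
python3 - <<'E'
from h import *
fit('pics/d1.npz',587,-154,79.2,[(168,95),(214,92),(258,108),(90,193),(96,238),(122,277)])
E
```

```text
pics/d1.npz 79.2 [ 586.78 -153.28   46.17] res [ 0.2 -0.  -0.1 -0.2 -0.1  0.1] ang [ 16.4  -8.1 -32.4  87.  110.4 135.6]
```

servo_tool(
  targets=[
    {"linear": [0.5, 0.6, 4], "angular": [0, 0, 0], "claw": 5},
    {"linear": [0.5, 0.6, 8], "angular": [0, 0, 0], "claw": 5},
    {"linear": [0.5, 0.6, 12], "angular": [0, 0, 0], "claw": 5},
    {"linear": [0.5, 0.6, 16], "angular": [0, 0, 0], "claw": 5},
    {"linear": [0.5, 0.6, 20], "angular": [0, 0, 0], "claw": 5},
    {"linear": [0.5, 0.6, 24], "angular": [0, 0, 0], "claw": 5},
    {"linear": [0.5, 0.6, 28], "angular": [0, 0, 0], "claw": 5},
    {"linear": [0.5, 0.6, 32], "angular": [0, 0, 0], "claw": 5},
    {"linear": [0.5, 0.6, 34], "angular": [0, 0, 0], "claw": 5},
    {"linear": [0.5, 0.6, 34], "angular": [0, 0, 0], "claw": 5},
  ],
)

```text
time_s: 9.2
tool_pos: [587.1, -154.3, 53.6]
tool_rot: [0.942, -0.335, -0.0, -0.0]
ft_force: [-0.6, 0.6, -2.9]
width: 0.214
```

```bash
python3 -c "
from h import *
st();s=save('scene','e1');st();t=save('top','e1t');st();
a=s['color'][170:250,180:280];cv2.imwrite('pics/e1z.png',cv2.resize(a,(750,600),interpolation=cv2.INTER_CUBIC)[...,::-1])"
```

```text
t 9.2 pos [ 587.07 -154.3    53.6 ] yaw -39.13 tilt [-0.02  0.06] F [-0.56  0.56 -2.94] M [-0.005 -0.03  -0.002] w 0.2136 q [ 0.67  0.7  -0.62  1.77  0.52  0.84 -0.88]
t 9.25 pos [ 587.28 -154.32   53.89] yaw -39.13 tilt [0.   0.05] F [-0.69 -0.19 -5.53] M [-0.014 -0.097  0.027] w 0.2215 q [ 0.67  0.7  -0.62  1.77  0.52  0.84 -0.88]
t 9.3 pos [ 587.44 -154.3    54.06] yaw -39.12 tilt [0.02 0.05] F [-0.62 -0.58 -4.44] M [-0.012 -0.001 -0.008] w 0.2167 q [ 0.67  0.7  -0.62  1.77  0.52  0.84 -0.88]
```

View pics/e1z.png

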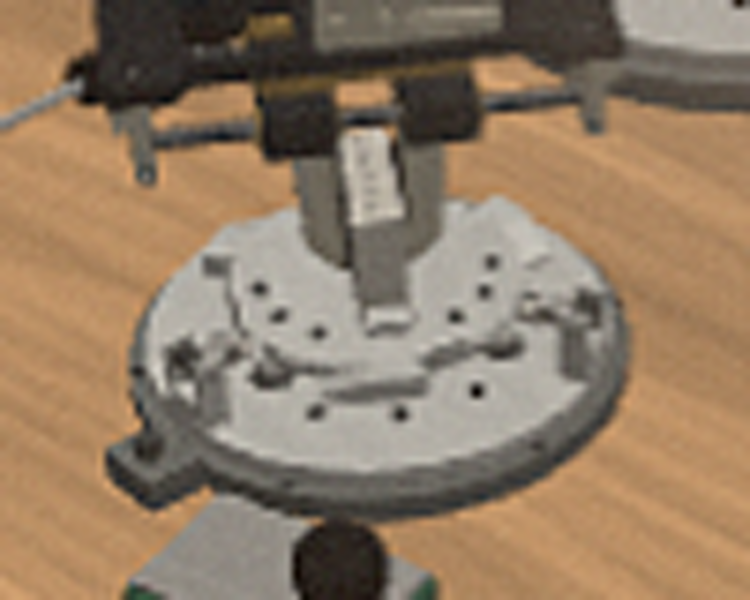

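The lobes sit between the arms and clear of them. The front one points at zoom px (375,390), midway between the arms at (205,370) and (570,340). I'll lower onto the balls gently.

servo_tool(
  targets=[
    {"linear": [0, 0, 1], "angular": [0, 0, 0], "claw": 5},
    {"linear": [0, 0, 2], "angular": [0, 0, 0], "claw": 5},
    {"linear": [0, 0, 2.7], "angular": [0, 0, 0], "claw": 5},
    {"linear": [0, 0, 3.3], "angular": [0, 0, 0], "claw": 5},
    {"linear": [0, 0, 3.8], "angular": [0, 0, 0], "claw": 5},
    {"linear": [0, 0, 4.2], "angular": [0, 0, 0], "claw": 5},
    {"linear": [0, 0, 4.6], "angular": [0, 0, 0], "claw": 5},
    {"linear": [0, 0, 4.8], "angular": [0, 0, 0], "claw": 5},
    {"linear": [0, 0, 5], "angular": [0, 0, 0], "claw": 5},
    {"linear": [0, 0, 5], "angular": [0, 0, 0], "claw": 5},
  ],
)

```text
time_s: 10.3
tool_pos: [587.4, -154.3, 49.0]
tool_rot: [0.942, -0.335, -0.0, -0.0]
ft_force: [-0.3, 0.5, -4.4]
width: 0.217
```

```bash
python3 -c "
from h import *
st()"
```

```text
t 10.3 pos [ 587.41 -154.3    49.03] yaw -39.12 tilt [0.02 0.05] F [-0.33  0.52 -4.36] M [ 0.032 -0.078  0.005] w 0.2171 q [ 0.67  0.7  -0.62  1.78  0.53  0.84 -0.89]
```

servo_tool(
  targets=[
    {"linear": [0, 0, 0.1], "angular": [0, 0, 0], "claw": 5},
    {"linear": [0, 0, 0.2], "angular": [0, 0, 0], "claw": 5},
    {"linear": [0, 0, 0.3], "angular": [0, 0, 0], "claw": 5},
    {"linear": [0, 0, 0.4], "angular": [0, 0, 0], "claw": 5},
    {"linear": [0, 0, 0.5], "angular": [0, 0, 0], "claw": 5},
    {"linear": [0, 0, 0.6], "angular": [0, 0, 0], "claw": 5},
    {"linear": [0, 0, 0.7], "angular": [0, 0, 0], "claw": 5},
    {"linear": [0, 0, 0.8], "angular": [0, 0, 0], "claw": 5},
    {"linear": [0, 0, 0.9], "angular": [0, 0, 0], "claw": 5},
    {"linear": [0, 0, 1], "angular": [0, 0, 0], "claw": 5},
  ],
)

```text
time_s: 11.3
tool_pos: [587.5, -154.3, 48.5]
tool_rot: [0.942, -0.335, 0.0, -0.0]
ft_force: [-3.0, 0.4, 5.9]
width: 0.218
```

```bash
python3 -c "
from h import *
st()"
```

```text
t 11.3 pos [ 587.51 -154.32   48.55] yaw -39.12 tilt [0.03 0.03] F [-3.02  0.45  5.93] M [ 0.109  0.706 -0.043] w 0.218 q [ 0.67  0.7  -0.62  1.78  0.53  0.83 -0.89]
```

It is resting on the balls, with contact at TCP z of about 48.6. I'll ease off slightly and turn clockwise.

servo_tool(
  targets=[
    {"linear": [0, 0, -0.2], "angular": [0, 0, 1], "claw": 5},
    {"linear": [0, 0, -0.3], "angular": [0, 0, 3.5], "claw": 5},
    {"linear": [0, 0, -0.3], "angular": [0, 0, 6], "claw": 5},
    {"linear": [0, 0, -0.3], "angular": [0, 0, 8.5], "claw": 5},
    {"linear": [0, 0, -0.3], "angular": [0, 0, 11], "claw": 5},
    {"linear": [0, 0, -0.3], "angular": [0, 0, 13.5], "claw": 5},
    {"linear": [0, 0, -0.3], "angular": [0, 0, 16], "claw": 5},
    {"linear": [0, 0, -0.3], "angular": [0, 0, 18.5], "claw": 5},
    {"linear": [0, 0, -0.3], "angular": [0, 0, 20], "claw": 5},
    {"linear": [0, 0, -0.3], "angular": [0, 0, 20], "claw": 5},
  ],
)

```text
time_s: 12.3
tool_pos: [587.8, -154.3, 48.7]
tool_rot: [0.87, -0.494, 0.0, -0.0]
ft_force: [0.9, 0.0, -1.6]
width: 0.214
```

```bash
python3 -c "
from h import *
st();plan(587.4,-154.3,48.7,-59.12)"
```

```text
t 12.3 pos [ 587.78 -154.29   48.71] yaw -59.15 tilt [0.05 0.03] F [ 0.88  0.02 -1.56] M [-0.075 -0.037  0.017] w 0.2144 q [ 0.61  0.68 -0.54  1.78  0.46  0.81 -1.18]
lin [-0.2, 0.3, 0.0] ang [-0.06, 0.0, -0.03]
```

servo_tool(
  targets=[
    {"linear": [0, 0, 0], "angular": [0, 0, 2], "claw": 5},
    {"linear": [0, 0, 0], "angular": [0, 0, 4], "claw": 5},
    {"linear": [0, 0, 0], "angular": [0, 0, 6], "claw": 5},
    {"linear": [0, 0, 0], "angular": [0, 0, 8], "claw": 5},
    {"linear": [0, 0, 0], "angular": [0, 0, 10], "claw": 5},
    {"linear": [0, 0, 0], "angular": [0, 0, 11.5], "claw": 5},
    {"linear": [0, 0, 0], "angular": [0, 0, 13], "claw": 5},
    {"linear": [0, 0, 0], "angular": [0, 0, 14.5], "claw": 5},
    {"linear": [0, 0, 0], "angular": [0, 0, 16], "claw": 5},
    {"linear": [0, 0, 0], "angular": [0, 0, 16], "claw": 5},
  ],
)

```text
time_s: 13.3
tool_pos: [587.7, -154.2, 48.7]
tool_rot: [0.792, -0.61, 0.0, -0.0]
ft_force: [-0.0, -0.2, -1.5]
width: 0.216
```

```bash
python3 -c "
from h import *
st();plan(587.4,-154.3,48.7,-75.12)"
```

```text
t 13.3 pos [ 587.7  -154.21   48.7 ] yaw -75.22 tilt [0.04 0.03] F [-0.02 -0.19 -1.52] M [ 0.008  0.021 -0.1  ] w 0.2158 q [ 0.56  0.66 -0.47  1.78  0.4   0.8  -1.42]
lin [0.0, 0.3, 0.0] ang [-0.05, 0.02, -0.1]
```

servo_tool(
  targets=[
    {"linear": [0, 0, 0], "angular": [0, 0, 1.2], "claw": 5},
    {"linear": [0, 0, 0], "angular": [0, 0, 2.4], "claw": 5},
    {"linear": [0, 0, 0], "angular": [0, 0, 3.6], "claw": 5},
    {"linear": [0, 0, 0], "angular": [0, 0, 4.8], "claw": 5},
    {"linear": [0, 0, 0], "angular": [0, 0, 6], "claw": 5},
    {"linear": [0, 0, 0], "angular": [0, 0, 7.2], "claw": 5},
    {"linear": [0, 0, 0], "angular": [0, 0, 8.4], "claw": 5},
    {"linear": [0, 0, 0], "angular": [0, 0, 9.6], "claw": 5},
    {"linear": [0, 0, 0], "angular": [0, 0, 11], "claw": 5},
    {"linear": [0, 0, 0], "angular": [0, 0, 11], "claw": 5},
  ],
)

```text
time_s: 14.3
tool_pos: [587.6, -154.0, 48.5]
tool_rot: [0.73, -0.684, -0.0, -0.001]
ft_force: [0.6, -0.1, -3.4]
width: 0.213
```

```bash
python3 -c "
from h import *
st();plan(587.4,-154.3,48.7,-86.2)"
```

```text
t 14.3 pos [ 587.64 -153.98   48.54] yaw -86.28 tilt [0.03 0.05] F [ 0.61 -0.12 -3.37] M [ 0.084 -0.061  0.522] w 0.2133 q [ 0.53  0.65 -0.43  1.78  0.36  0.78 -1.58]
lin [0.3, 0.3, -0.2] ang [-0.04, 0.04, -0.08]
```

servo_tool(
  targets=[
    {"linear": [0, 0.2, 0], "angular": [0, 0, 1], "claw": 5},
    {"linear": [0, 0.2, 0], "angular": [0, 0, 2], "claw": 5},
    {"linear": [0, 0.2, 0], "angular": [0, 0, 3], "claw": 5},
    {"linear": [0, 0.2, 0], "angular": [0, 0, 4], "claw": 5},
    {"linear": [0, 0.2, 0], "angular": [0, 0, 5], "claw": 5},
    {"linear": [0, 0.2, 0], "angular": [0, 0, 6], "claw": 5},
    {"linear": [0, 0.2, 0], "angular": [0, 0, 7], "claw": 5},
    {"linear": [0, 0.2, 0], "angular": [0, 0, 7.5], "claw": 5},
    {"linear": [0, 0.2, 0], "angular": [0, 0, 8], "claw": 5},
    {"linear": [0, 0.2, 0], "angular": [0, 0, 8], "claw": 5},
  ],
)

```text
time_s: 15.3
tool_pos: [587.1, -154.2, 48.2]
tool_rot: [-0.68, 0.733, 0.0, 0.0]
ft_force: [1.6, -0.3, -7.5]
width: 0.215
```

```bash
python3 -c "
from h import *
st();plan(587.4,-154.3,48.5,-97)"
```

```text
t 15.3 pos [ 587.11 -154.17   48.18] yaw -94.35 tilt [-0.    0.05] F [ 1.58 -0.3  -7.49] M [-0.142 -0.263 -0.009] w 0.2146 q [ 0.51  0.65 -0.39  1.78  0.33  0.78 -1.7 ]
lin [0.1, -0.3, -0.3] ang [0.01, 0.05, 2.65]
```

servo_tool(
  targets=[
    {"linear": [0, 0, 0], "angular": [0, 0, 0.4], "claw": 5},
    {"linear": [0, 0, 0], "angular": [0, 0, 0.8], "claw": 5},
    {"linear": [0, 0, 0], "angular": [0, 0, 1.2], "claw": 5},
    {"linear": [0, 0, 0], "angular": [0, 0, 1.6], "claw": 5},
    {"linear": [0, 0, 0], "angular": [0, 0, 2], "claw": 5},
    {"linear": [0, 0, 0], "angular": [0, 0, 2.4], "claw": 5},
    {"linear": [0, 0, 0], "angular": [0, 0, 2.8], "claw": 5},
    {"linear": [0, 0, 0], "angular": [0, 0, 3], "claw": 5},
    {"linear": [0, 0, 0], "angular": [0, 0, 3], "claw": 5},
    {"linear": [0, 0, 0], "angular": [0, 0, 3], "claw": 5},
  ],
)

```text
time_s: 16.3
tool_pos: [586.3, -154.0, 47.6]
tool_rot: [-0.66, 0.751, 0.001, -0.0]
ft_force: [0.6, -0.9, -17.0]
width: 0.216
```

```bash
python3 -c "
from h import *
st();plan(587.4,-154.3,48.5,-97)"
```

```text
t 16.3 pos [ 586.32 -154.     47.59] yaw -97.34 tilt [-0.09  0.08] F [  0.57  -0.95 -17.02] M [-0.049 -0.014  0.079] w 0.2163 q [ 0.5   0.65 -0.38  1.78  0.32  0.78 -1.74]
lin [0.2, -1.1, -0.9] ang [0.1, 0.06, -0.34]
```

Fz has gone to −17 N with the moment near zero, so the plate is over the grooves. I'll lower gently.

servo_tool(
  targets=[
    {"linear": [0, 0.3, 0.2], "angular": [0, 0, 0.3], "claw": 5},
    {"linear": [0, 0.3, 0.4], "angular": [0, 0, 0.5], "claw": 5},
    {"linear": [0, 0.3, 0.6], "angular": [0, 0, 0.5], "claw": 5},
    {"linear": [0, 0.3, 0.8], "angular": [0, 0, 0.5], "claw": 5},
    {"linear": [0, 0.3, 1], "angular": [0, 0, 0.5], "claw": 5},
    {"linear": [0, 0.3, 1.1], "angular": [0, 0, 0.5], "claw": 5},
    {"linear": [0, 0.3, 1.2], "angular": [0, 0, 0.5], "claw": 5},
    {"linear": [0, 0.3, 1.3], "angular": [0, 0, 0.5], "claw": 5},
    {"linear": [0, 0.3, 1.3], "angular": [0, 0, 0.5], "claw": 5},
    {"linear": [0, 0.3, 1.3], "angular": [0, 0, 0.5], "claw": 5},
  ],
)

```text
time_s: 17.3
tool_pos: [586.3, -153.9, 46.7]
tool_rot: [-0.657, 0.754, 0.001, 0.0]
ft_force: [-0.9, 0.6, -5.6]
width: 0.218
```

```bash
python3 -c "
from h import *
st();s=save('scene','f1')
a=s['color'][170:250,180:280];cv2.imwrite('pics/f1z.png',cv2.resize(a,(750,600),interpolation=cv2.INTER_CUBIC)[...,::-1])"
```

```text
t 17.3 pos [ 586.34 -153.93   46.65] yaw -97.85 tilt [-0.05  0.07] F [-0.93  0.55 -5.59] M [ 0.312  0.118 -0.087] w 0.218 q [ 0.5   0.65 -0.38  1.78  0.32  0.77 -1.75]
```

View pics/f1z.png

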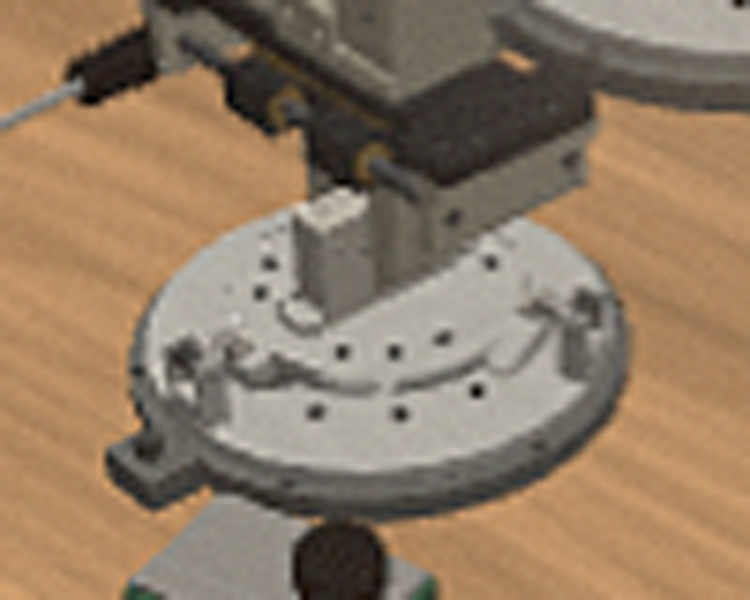

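The lobes are under the rollers, at px ~(235,345) and (545,310). The load is passing to the balls, so I'll go down a little more.

servo_tool(
  targets=[
    {"linear": [0, 0, 0.1], "angular": [0, 0, 0], "claw": 5},
    {"linear": [0, 0, 0.2], "angular": [0, 0, 0], "claw": 5},
    {"linear": [0, 0, 0.3], "angular": [0, 0, 0], "claw": 5},
    {"linear": [0, 0, 0.4], "angular": [0, 0, 0], "claw": 5},
    {"linear": [0, 0, 0.5], "angular": [0, 0, 0], "claw": 5},
    {"linear": [0, 0, 0.5], "angular": [0, 0, 0], "claw": 5},
    {"linear": [0, 0, 0.5], "angular": [0, 0, 0], "claw": 5},
    {"linear": [0, 0, 0.5], "angular": [0, 0, 0], "claw": 5},
    {"linear": [0, 0, 0.5], "angular": [0, 0, 0], "claw": 5},
    {"linear": [0, 0, 0.5], "angular": [0, 0, 0], "claw": 5},
  ],
)

```text
time_s: 18.35
tool_pos: [586.6, -153.9, 46.3]
tool_rot: [-0.657, 0.754, 0.001, 0.0]
ft_force: [-1.9, 0.1, -2.0]
width: 0.217
```

```bash
python3 -c "
from h import *
st()"
```

```text
t 18.35 pos [ 586.56 -153.94   46.34] yaw -97.85 tilt [-0.03  0.07] F [-1.93  0.14 -1.97] M [ 0.481  0.304 -0.182] w 0.2166 q [ 0.5   0.65 -0.38  1.78  0.32  0.77 -1.75]
```

servo_tool(
  targets=[
    {"linear": [0, 0, 0], "angular": [0, 0, 0], "claw": 22},
    {"linear": [0, 0, 0], "angular": [0, 0, 0], "claw": 26},
    {"linear": [0, 0, 0], "angular": [0, 0, 0], "claw": 32},
    {"linear": [0, 0, 0], "angular": [0, 0, 0], "claw": 38},
    {"linear": [0, 0, 0], "angular": [0, 0, 0], "claw": 44},
    {"linear": [0, 0, 0], "angular": [0, 0, 0], "claw": 50},
    {"linear": [0, 0, 0], "angular": [0, 0, 0], "claw": 50},
    {"linear": [0, 0, 0], "angular": [0, 0, 0], "claw": 50},
    {"linear": [0, 0, 0], "angular": [0, 0, 0], "claw": 50},
    {"linear": [0, 0, 0], "angular": [0, 0, 0], "claw": 50},
  ],
)

```text
time_s: 19.35
tool_pos: [586.6, -153.9, 46.3]
tool_rot: [-0.657, 0.754, 0.001, 0.0]
ft_force: [0.3, -1.1, -0.3]
width: 0.505
```

```bash
python3 -c "
from h import *
st()"
```

```text
t 19.35 pos [ 586.55 -153.93   46.31] yaw -97.85 tilt [-0.03  0.07] F [ 0.28 -1.14 -0.26] M [ 0.018  0.062 -0.001] w 0.505 q [ 0.5   0.65 -0.38  1.78  0.32  0.77 -1.75]
```

servo_tool(
  targets=[
    {"linear": [0, 0, -5], "angular": [0, 0, 0], "claw": 50},
    {"linear": [0, 0, -15], "angular": [0, 0, 0], "claw": 50},
    {"linear": [0, 0, -30], "angular": [0, 0, 0], "claw": 50},
    {"linear": [0, 0, -50], "angular": [0, 0, 0], "claw": 50},
    {"linear": [0, 0, -75], "angular": [0, 0, 0], "claw": 50},
    {"linear": [0, 0, -100], "angular": [0, 0, 0], "claw": 50},
    {"linear": [0, 0, -130], "angular": [0, 0, 0], "claw": 50},
    {"linear": [0, 0, -150], "angular": [0, 0, 0], "claw": 50},
    {"linear": [0, 0, -150], "angular": [0, 0, 0], "claw": 50},
    {"linear": [0, 0, -150], "angular": [0, 0, 0], "claw": 50},
  ],
)

```text
time_s: 20.35
tool_pos: [587.0, -154.3, 197.6]
tool_rot: [-0.657, 0.754, -0.0, 0.001]
ft_force: [-0.6, -1.0, -1.0]
width: 0.501
```

```bash
python3 -c "
from h import *
st();plan(420,-280,250,-97)"
```

```text
t 20.35 pos [ 586.98 -154.29  197.61] yaw -97.85 tilt [0.08 0.02] F [-0.59 -1.   -1.01] M [-0.052  0.032 -0.061] w 0.5012 q [ 0.55  0.46 -0.45  1.69  0.22  1.04 -1.67]
lin [147.3, 148.2, -52.7] ang [-0.07, 0.03, -0.85]
```

servo_tool(
  targets=[
    {"linear": [147, 148, -53], "angular": [0, 0, 0], "claw": 50},
    {"linear": [147, 148, -53], "angular": [0, 0, 0], "claw": 50},
    {"linear": [147, 148, -53], "angular": [0, 0, 0], "claw": 50},
    {"linear": [147, 148, -53], "angular": [0, 0, 0], "claw": 50},
    {"linear": [147, 148, -53], "angular": [0, 0, 0], "claw": 50},
    {"linear": [147, 148, -53], "angular": [0, 0, 0], "claw": 50},
    {"linear": [147, 148, -53], "angular": [0, 0, 0], "claw": 50},
    {"linear": [147, 148, -53], "angular": [0, 0, 0], "claw": 50},
    {"linear": [147, 148, -53], "angular": [0, 0, 0], "claw": 50},
    {"linear": [147, 148, -53], "angular": [0, 0, 0], "claw": 50},
  ],
)

```text
time_s: 21.35
tool_pos: [420.9, -278.6, 249.9]
tool_rot: [-0.658, 0.753, 0.0, 0.001]
ft_force: [-0.5, 0.3, 0.5]
width: 0.496
```

Run:
```python
from h import *
st();s=save('scene','k1');t=save('top','k1t')
o=ortho(s,587,-154,37.5,85,.4);o2=ortho(t,587,-154,37.5,85,.4)
cv2.imwrite('pics/k1o.png',np.hstack([cv2.resize(o2,(400,400)),cv2.resize(o,(400,400))]))
for n,s,r in(('scene',s,'scene0'),('top',t,'top0')):
    P=cloud(s);d=np.hypot(P[...,0]-587,P[...,1]+154)
    m=(d<56)&(abs(P[...,2]-37)<8)
    q=P[m];A=np.c_[q[:,:2]-[587,-154],np.ones(len(q))]
    for _ in range(3):
        c=np.linalg.lstsq(A,q[:,2],rcond=None)[0];k=abs(q[:,2]-A@c)<3;q,A=q[k],A[k]
    b=P[(d<35)&(abs(P[...,2]-83)<8)]
    s0=dict(np.load(f'pics/{r}.npz'));P0=cloud(s0);d0=np.hypot(P0[...,0]-587,P0[...,1]+154)
    ring=P0[(d0>40)&(d0<48)&(abs(P0[...,2]-20)<6)][:,2]
    ds=np.hypot(P0[...,0]-514,P0[...,1]-153);pl=P0[(ds<56)&(abs(P0[...,2]-10)<6)][:,2]
    bt=P0[(ds<35)&(abs(P0[...,2]-56)<8)]
    print(n,'plane tilt',c[:2].round(4),'z',c[2].round(2),len(q),'blocktop',np.median(b[:,2]).round(2),len(b),'ring0',np.median(ring).round(2),'plate0',np.median(pl).round(2),'block0',np.median(bt[:,2]).round(2))
for c in('driver','oil_can_mid','grease_tin_mid'): print(c,[(round(r['conf'],2),np.round(r['position'],0).tolist()) for r in place_of(c,'top')])
```

```text
t 21.35 pos [ 420.93 -278.59  249.88] yaw -97.72 tilt [0.06 0.07] F [-0.48  0.26  0.47] M [0.033 0.049 0.004] w 0.4964 q [ 0.89  0.21 -0.41  1.88  0.09  1.07 -1.26]
scene plane tilt [-0.0066 -0.0039] z 36.84 365 blocktop 81.73 128 ring0 19.5 plate0 9.65 block0 55.27
top plane tilt [-0.0076  0.002 ] z 35.98 833 blocktop 81.54 185 ring0 18.75 plate0 8.87 block0 54.36
driver [(0.79, [538.0, -390.0, -2.0])]
oil_can_mid [(0.8, [784.0, 2.0, 52.0])]
grease_tin_mid [(0.85, [497.0, 400.0, 30.0])]
```

View pics/k1o.png

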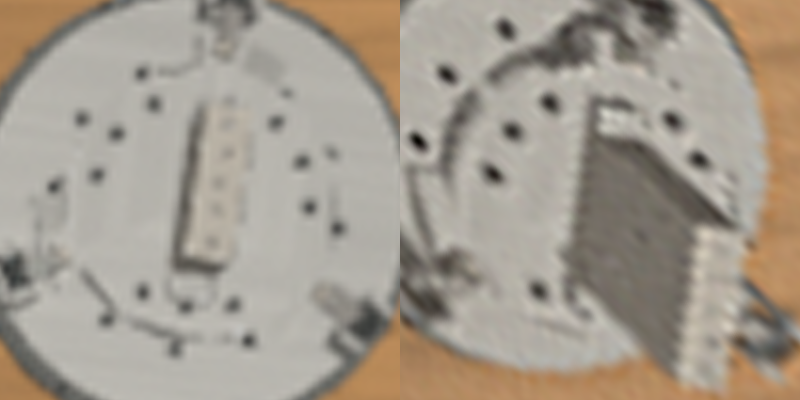

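Run:
```python
from h import *
fit('pics/k1t.npz',587,-154,37.5,[(154,103),(117,132),(97,175),(277,123),(302,162),(309,206),(142,291),(186,305),(233,305)])
fit('pics/k1.npz',587,-154,37.5,[(150,103),(113,131),(92,174),(273,120),(300,160),(140,290)])
for n in('scene','top'):
    P=cloud(dict(np.load(f'pics/{n}0.npz')))
    for cx,cy,z,lo,hi in((514,153,10,0,56),(587,-154,20,36,75)):
        d=np.hypot(P[...,0]-cx,P[...,1]-cy);q=P[(d<hi)&(d>lo)&(abs(P[...,2]-z)<8)];A=np.c_[q[:,:2]-[cx,cy],np.ones(len(q))]
        for _ in range(3):
            c=np.linalg.lstsq(A,q[:,2],rcond=None)[0];k=abs(q[:,2]-A@c)<3;q,A=q[k],A[k]
        print(n,z,c.round(4))
```

```text
pics/k1t.npz 37.5 [ 586.69 -154.61   45.94] res [-0.   0.1 -0.1  0.1 -0.1 -0.   0.3 -0.6  0.4] ang [  26.3   51.8   76.1  -43.4  -68.8  -93.4  147.2  171.4 -163.2]
pics/k1.npz 37.5 [ 587.16 -153.05   46.17] res [-0.3  0.4 -0.2  0.   0.   0. ] ang [ 26.4  51.4  76.2 -43.1 -68.5 146.8]
scene 10 [-7.0000e-04 -2.9000e-03  9.6035e+00]
scene 20 [-2.10000e-03  3.00000e-03  1.95729e+01]
top 10 [ 1.8000e-03 -3.7000e-03  8.8388e+00]
top 20 [-1.20000e-03 -1.90000e-03  1.90142e+01]
```

Run:
```python
from h import *
for n in('k1','k1t'):
    P=cloud(dict(np.load(f'pics/{n}.npz')));X=P[...,0]-587;Y=P[...,1]+154;d=np.hypot(X,Y)
    u=X*np.cos(np.radians(-8.4))+Y*np.sin(np.radians(-8.4));v=-X*np.sin(np.radians(-8.4))+Y*np.cos(np.radians(-8.4))
    m=(d<54)&(abs(P[...,2]-37)<4)&((abs(v)>16))
    q=np.c_[X[m],Y[m],P[...,2][m]];A=np.c_[q[:,:2],np.ones(len(q))]
    f=least_squares(lambda c:A@c-q[:,2],[0,0,37],loss='soft_l1')
    print(n,len(q),f.x.round(4),'sd',np.std(f.fun).round(2),np.sqrt(np.diag(np.linalg.inv(A.T@A))).round(5)*np.std(f.fun))
```

```text
k1 262 [-7.00000e-04 -1.00000e-04  3.66427e+01] sd 1.38 [0.00394461 0.0030588  0.11181928]
k1t 632 [-1.60000e-03  1.20000e-03  3.60787e+01] sd 1.64 [0.00264721 0.00195663 0.06542384]
```

The plate is level and home, so I'm handing in.

```bash
python3 -c "
from h import *
st();print(finish_job())"
```

```text
t 21.6 pos [ 420.39 -279.46  250.26] yaw -97.82 tilt [0.07 0.03] F [-0.5  -0.11  0.37] M [0.015 0.033 0.016] w 0.5021 q [ 0.9   0.21 -0.41  1.88  0.09  1.07 -1.26]
the job is handed in; nothing more can be done
None
```

The calibration plate is seated in the smaller adapter, held down by the springs and level. I handed the job in at 21.6 s; the hand-in gave no verdict.

**What I did:** I gripped the white plate by its block and set it on the balls with the lobes midway between the arms. I then turned it about 59° clockwise. At the end the downward load rose to about 17 N while the turning moment fell to almost nothing, so I stopped, lowered it into the grooves, let go and moved the arm clear.

**Last checks, from the cameras:**

| Check | Measured | Allowed or expected |
|---|---|---|
| Rise from the bench | 26.5–27.2 mm | 27.5 mm seated, 30 mm if only on the balls |
| Distance off the adapter's axis | 0.2 mm (top camera), 0.9 mm (scene camera) | under 2 mm |
| Lobe angle | −8.4° | balls at about −8.4° |
| Tilt | 0.002 rad or less, uncertain by about 0.003 | 0.015 rad |

- **Tilt:** a first fit read about 0.007 rad, which I put down to pixels from the block. Leaving the block out gave the figure in the table.
- **Bystanders:** the screwdriver, oil can and tin read within 4 mm of where they started, which is about the accuracy of the measurement.
- **Force:** the wrist sensor never read more than about 17 N at the end of a move.

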